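# Crank the lens slide to its mark

### The arm

A 6-joint arm with a two-finger parallel gripper is mounted at the origin on a cart in front of the work surface, level with it; the furniture and walls round the work are solid. World frame = base frame: x ahead of the robot, y to its left, z up, the work surface at z = 0. Lengths are in m, angles in rad, forces in N, time in s.
With the tool pointing down it reaches from about 0.375 to 0.925 m from the base axis. Payload 5.7 kg.
Tool frame: the origin (TCP) lies midway between the tips of the shut fingers; the grasp point (between the pads) lies 19 mm behind it; z points along the fingers, y is the line along which they close (so a half turn about z gives the same grasp; the last joint's range is limited). The gripper opens to 85 mm and grips with 20 to 120 N. Pads are 22 mm wide; open, the fingers measure 114 mm over their backs; the gripper's body (76 mm by 85 mm) begins 54 mm behind the grasp point. The pads swing forward as they close: fully open they stand 13 mm farther back than shut.
Start: joints at [1.193, 0.359, 1.51, -0, 1.272, -0.115], TCP at [0.156, 0.579, 0.231] pointing down, gripper open.
Joint ranges: [-2.97, 2.97], [-1.01, 2.36], [0.21, 2.38], [-0.96, 4.11], [0.2, 2.71], [-2.98, 2.98]. Speed limits (rad/s): [2.39, 2.39, 3.14, 3.14, 3.14, 3.14].

### API

Orientations are given as a unit quaternion [w, x, y, z].
In Python, from plant import monitor, camera, manip gives the robot as it stands.
- The arm moves only by the tool move_arm, never from a script. Its argument "motion" is text: rows parted by semicolons, each of 4 numbers parted by spaces: the shift along the tool's x, y, z in cm, then the turn about the tool's z in rad. In form: dx dy dz twist; .... A call has 1 to 8 rows; each row is the pose to reach, as a shift and turn from the pose commanded when the call began, along the tool's axes at that moment; what a row does not reach only later rows make up. A row lasts 1/8 s, in which the tool goes at most 62.5 mm and 10.7 degrees, less where a joint would pass 70% of its speed; a pose out of reach is approached as far as the arm can. A call with a gripper value outside its range is refused whole. "fingers" is the opening, from 0 (shut) to 1 (fully open), set as the call begins (left out, the last holds). The fingers move at their own pace and stop on an object; "force" is the grip in N (left out, the last holds). Time passes only in rows, so rows that repeat a pose let the fingers close. It gives the time, the measured TCP pose, the force, the opening and the grip force at its end, in the units of the state.
- monitor.read_state(): the state, without advancing time (a new reading comes with each control period).
- camera(name): name is "scene" or "top" or "wrist"; returns a dict with "color" (400x640x3 uint8, red, green, blue), "mtx" (3x3 intrinsics, pixels), "T" (4x4, takes a point from camera to world coordinates). Camera axes: x right, y up, looking along -z (the intrinsics and any distortion apply to the point x, -y, -z); pixel columns grow to the right and rows downward; lengths in m; the calibration is good to about 2 mm. The wrist camera is an equidistant fisheye: a pixel r from the principal point sees the ray r / f radians off the axis. A picture is of the moment at which its call begins. There is no depth.
- manip.finish_job(): hands the job in; it is judged then, once.
The state is a dict: "clock": time; "qpos": joint angles; "qd": joint speeds; "effort": joint torques, N m; "ee_pos": TCP position; "orientation": TCP orientation; "ft_force": force on the tool from outside, world axes, zero at the start; "torque": the same for the moment, N m; "width": finger opening in m; "finger_force": force on a finger pad.
Only numpy, scipy, OpenCV 4.12 (cv2) and the standard library are available. Lean on these libraries where they do the work, as an engineer would, in place of code of your own. Each camera call takes 0.05 s, during which the arm holds its last target. There are 200 camera calls.

### The job

Take the loose red-handled crank out of its grey stand and seat it by feel, gently, on the square drive hidden down the bore of the lens slide's black housing, until its hub sits fully home on the housing. Then turn the crank clockwise until the carriage's black pointer stands on the red mark, and let go, leaving the crank fully home in the housing. Move the carriage only with the crank and leave the other things where they are.

Things in the scene. Friction and masses are not known exactly. Their poses are not given: they have to be found in the camera images.
- crank: Loose steel crank, about 0.2 kg, standing upright in its stand. Origin: centre of the seating face, the flat underside of its round hub (41 mm diameter, 12 mm high); z up along its axis. At hub height a flat arm 12 mm wide runs along +x to the knob. Below the origin: a round shank, 23 mm diameter, 27 mm long, then a square end 16 x 16 mm (sides square to x and y) down to 40 mm below.
- crank_grip (a point): Centre of the crank's red square grip block, on the axis above the hub: 22 x 22 mm (sides square to the crank's x and y), from 12 to 46 mm above the crank's origin (this point: 29 mm). Meant to be pinched from above; the crank can be carried and turned by it.
- crank_knob (a point): Middle of the upright red knob at the end of the crank's arm: 18 mm diameter, fixed to the arm, 80 mm from the axis, from 10 to 38 mm above the crank's origin.
- crank_stand: Fixed grey block 52 x 52 x 48 mm on an 84 mm square foot plate; a vertical bore of 27 mm diameter, 44 mm deep, holds the crank's shank, its hub resting on the block's top. Origin: centre of the underside; top face at 48 mm.
- slide_unit: Lens slide, fixed to the table: aluminium base 226 x 82 x 10 mm; a black housing 56 x 56 mm, 60 mm high, over the origin; guide rods along +x with the carriage on them. Origin: on the bore's axis at table height; x along the rods, z up.
- mouth (a point): Centre of the bore's mouth in the housing's flat top, 60 mm above the table. The bore is vertical, 24.2 mm in diameter with a 4 mm wide lead-in cone (45 degrees), 30 mm deep down to the drive's face. With the square end dropped in fully, the hub rests on the housing, the crank's origin at this point; misaligned, the crank stands on the drive's face with its origin 10 mm above this point.
- drive_face (a point): Point on the bore's axis at the drive's flat face, 30 mm below the mouth: a square socket 17.6 x 17.6 mm, 12.5 mm deep. How it is turned is unknown and differs each time (repeats every quarter turn; the square end drops in within about 0.1 rad). The drive is rigid: press lightly (5 N is plenty; the crank's contact with the unit must stay below 50 N). This point's axes are the slide unit's.
- carriage: Grey carriage block 44 x 46 x 16 mm on the guide rods, carrying a lens on a post (up to 98 mm above the table). Origin: centre of its underside. Slides along the slide unit's x only; 31 mm of travel ahead of the start. Rack and pinion move it 10 mm to +x per radian that the drive turns clockwise seen from above, after up to 0.2 rad of play; turning takes about 0.1 N m and it stays where left. The robot must not touch it.
- pointer (a point): Tip of the black pointer, 2.5 mm wide, that sticks out of the carriage's -y side over the white scale ledge.
- red_mark: Red mark, 6 mm wide along the slide and 20 mm long across it, fixed on the white scale ledge, 11 to 22 mm ahead of the pointer at the start. Origin: its centre; x along the slide. The pointer stands on it when its tip's x in this frame is within 3 mm of 0.
- tape_roll: Bystander, loose: roll of black tape 55 mm across, 19 mm high, lying flat. Origin: centre of the underside.
- green_box: Bystander, loose: green slide box 39 x 86 x 30 mm. Origin: centre of the underside.
- vial: Bystander, loose: standing amber vial with a white cap, 27 mm across, 60 mm high. Origin: centre of the underside.
- dish: Bystander, loose: clear petri dish 60 mm across, 15 mm high. Origin: centre of the underside.

How it is judged:
By the outcome, as a careful person would: the job done as asked, in the order asked, and still so for the second after the job is handed in, with the robot touching nothing.
It also fails if it takes over 72 s, if anything falls off the work surface, if the arm or the gripper's body presses on something with over 40 N, if the wrist force passes 120 N, or if a joint passes its speed limit or range.

## Working session

There is one attempt and no reset: what is moved stays moved. The work goes in short steps, Python scripts to look and compute and a tool call to move; the robot and the scene stay as the last step left them, time stands still between calls to the robot, and variables do not carry over. Pictures are saved under pics/ and viewed, at most 10 in all, crops included, and the job is handed in when it is done.

Besides the shell and the picture viewer there is one more tool, called after ">>>" as name(argument=value, ...) on one line, values as JSON. move_arm: Moves the arm, as the interface text tells. Its arguments: {"type":"object","properties":{"motion":{"type":"string"},"fingers":{"type":"number"},"force":{"type":"number"}},"required":["motion"]}

```bash
mkdir -p pics; ls
cat > h.py <<'E'
import numpy as np, cv2
from plant import monitor, camera, manip
def get(n,save=None):
    c=camera(n)
    if save: cv2.imwrite('pics/'+save+'.png',c['color'][:,:,::-1])
    return c
def ray(c,u,v,wrist=False):
    K=c['mtx'];x=(u-K[0,2])/K[0,0];y=(v-K[1,2])/K[1,1]
    if wrist:
        r=np.hypot(x,y); s=np.sin(r)/max(r,1e-9); d=np.array([x*s,-y*s,-np.cos(r)])
    else: d=np.array([x,-y,-1.])
    T=c['T']; d=T[:3,:3]@d
    return T[:3,3],d/np.linalg.norm(d)
def onz(c,u,v,z,wrist=False):
    o,d=ray(c,u,v,wrist); return o+d*(z-o[2])/d[2]
def tri(*rs):
    A=np.zeros((3,3));b=np.zeros(3)
    for o,d in rs:
        P=np.eye(3)-np.outer(d,d);A+=P;b+=P@o
    p=np.linalg.solve(A,b); return p,[np.linalg.norm((np.eye(3)-np.outer(d,d))@(p-o)) for o,d in rs]
def proj(c,p,wrist=False):
    T=c['T'];q=T[:3,:3].T@(np.array(p)-T[:3,3]);x,y,z=q[0],-q[1],-q[2];K=c['mtx']
    if wrist:
        rr=np.hypot(x,y);th=np.arctan2(rr,z);x,y=x/rr*th,y/rr*th
    else: x,y=x/z,y/z
    return K[0,0]*x+K[0,2],K[1,1]*y+K[1,2]
def state():
    s=monitor.read_state()
    return {k:np.round(v,4).tolist() for k,v in s.items()}
E
python3 - <<'E'
from h import *
for n in ['scene','top','wrist']:
    c=get(n,n+'0'); print(n,c['mtx'].round(1).tolist(),c['T'].round(3).tolist(), [k for k in c])
print(state())
E
```

```text
pics
scene [[519.8, 0.0, 315.9], [0.0, 519.8, 203.3], [0.0, 0.0, 1.0]] [[0.637, 0.534, -0.555, -0.087], [-0.77, 0.424, -0.477, -0.552], [-0.019, 0.732, 0.681, 0.891], [0.0, 0.0, 0.0, 1.0]] ['color', 'mtx', 'T']
top [[370.3, 0.0, 319.2], [0.0, 370.3, 199.2], [0.0, 0.0, 1.0]] [[-0.01, 0.997, -0.081, 0.504], [-1.0, -0.011, -0.004, 0.029], [-0.005, 0.081, 0.997, 0.928], [0.0, 0.0, 0.0, 1.0]] ['color', 'mtx', 'T']
wrist [[309.7, 0.0, 317.0], [0.0, 309.7, 202.7], [0.0, 0.0, 1.0]] [[0.259, -0.914, -0.313, 0.075], [0.966, 0.245, 0.084, 0.601], [-0.0, -0.324, 0.946, 0.373], [0.0, 0.0, 0.0, 1.0]] ['color', 'mtx', 'T']
{'clock': 0.15, 'qpos': [1.1929, 0.3594, 1.5112, -0.0, 1.2725, -0.1151], 'qd': [-0.0009, -0.0003, -0.0028, 0.0013, -0.0013, 0.0002], 'effort': [0.0008, -52.8025, -27.893, -0.0003, 0.0081, 0.0], 'ee_pos': [0.1557, 0.5789, 0.2306], 'orientation': [-0.0002, 0.131, 0.9914, -0.0007], 'ft_force': [1.4223, 0.1772, -0.7906], 'torque': [-0.0064, 0.0039, -0.0254], 'finger_force': 0.0, 'width': 0.0853}
```

View pics/top0.png

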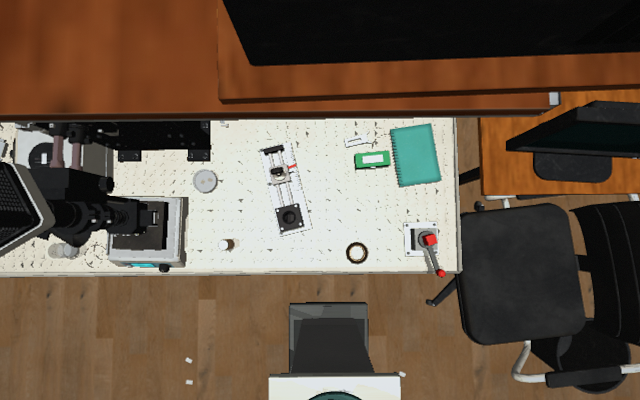

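View pics/scene0.png

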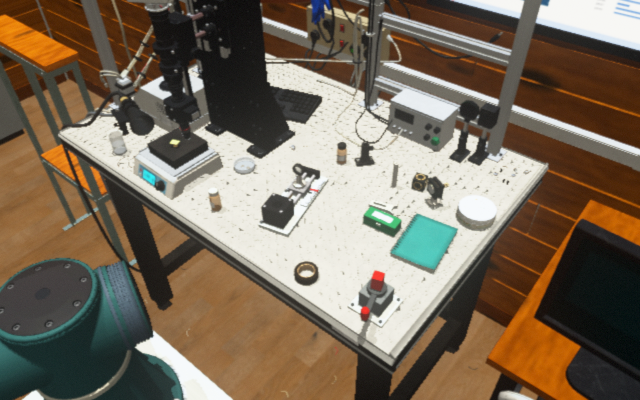

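Run:
```python
import cv2,numpy as np
t=cv2.imread('pics/top0.png');s=cv2.imread('pics/scene0.png')
def cr(im,x,y):return cv2.resize(im[y:y+75,x:x+100],(400,300),interpolation=cv2.INTER_CUBIC)
cv2.imwrite('pics/m1.png',np.vstack([np.hstack([cr(t,245,150),cr(t,380,205)]),np.hstack([cr(s,245,160),cr(s,330,255)])]))
```

```text
(no output)
```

View pics/m1.png

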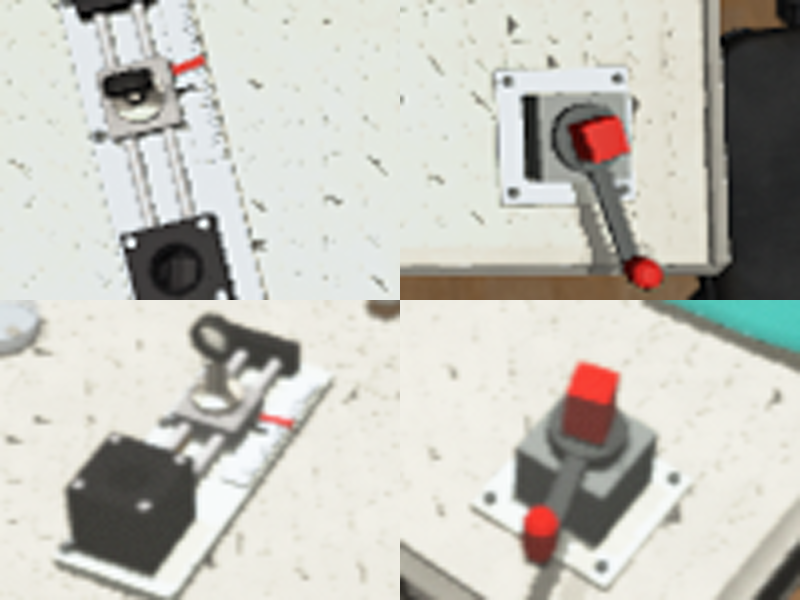

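```bash
cat > m.py <<'E'
from h import *
t=get('top');s=get('scene')
def red(c):
    h=cv2.cvtColor(c['color'],cv2.COLOR_RGB2HSV);m=(((h[...,0]<8)|(h[...,0]>172))&(h[...,1]>150)&(h[...,2]>90)).astype(np.uint8)
    n,l,st,ce=cv2.connectedComponentsWithStats(m)
    return [(st[i].tolist(),ce[i].round(1).tolist()) for i in range(1,n) if st[i,4]>8]
print('top',red(t));print('scene',red(s))
g=tri(ray(t,431.2,239.5),ray(s,379,273.5));k=tri(ray(t,442.3,272.5),ray(s,330+535/4-400/4,255+515/4-75));print('grip top',g,'knob top',k)
d=k[0]-g[0];print('arm yaw',np.arctan2(d[1],d[0]),np.hypot(d[0],d[1]))
m=tri(ray(t,289.5,217),ray(s,245+131/4,160+471/4-75));print('mouth',m)
print('mouth top@.06',onz(t,289.5,217,.06),'scene',onz(s,245+131/4,160+471/4-75,.06))
b=[tri(ray(t,245+x/4,150+y/4),ray(s,245+u/4,160+(v-300)/4))for x,y,u,v in[(130,242,115,440),(207,220,180,460)]];print('bolts',b)
E
python3 m.py
```

```text
top [([288, 164, 8, 4, 13], [292.0, 165.6]), ([425, 234, 12, 12, 95], [430.6, 239.1]), ([438, 269, 8, 8, 46], [441.2, 273.2])]
scene [([372, 271, 12, 11, 97], [377.9, 276.0]), ([361, 307, 8, 12, 73], [364.6, 312.2])]
grip top (array([ 0.48023713, -0.21884661,  0.09652151]), [np.float64(0.00265945680930251), np.float64(0.002659456809302506)]) knob top (array([ 0.40378203, -0.24197121,  0.08513312]), [np.float64(0.0006718811493649191), np.float64(0.0006718811493649179)])
arm yaw -2.8478806741886684 0.07987571360478987
mouth (array([0.53396717, 0.10108763, 0.06183788]), [np.float64(0.00127714093169363), np.float64(0.0012771409316935157)])
mouth top@.06 [0.53313808 0.10215916 0.06      ] scene [0.53620296 0.10158334 0.06      ]
bolts [(array([0.54976963, 0.12925464, 0.05940659]), [np.float64(0.001519003727333788), np.float64(0.001519003727333864)]), (array([0.56108097, 0.08502464, 0.06033126]), [np.float64(4.774007215357733e-05), np.float64(4.77400721534435e-05)])]
```

Run:
```python
from h import *
t=get('top');s=get('scene')
for u,v in[(255,157),(295,133),(182,108),(205,75)]:print('stand',u,v,onz(s,u,v,0).round(3))
for u,v in[(178,137),(205,142)]:print('stage',u,v,onz(s,u,v,0.1).round(3),onz(s,u,v,0.2).round(3))
print('stage top',[onz(t,u,v,.07).round(3) for u,v in[(180,197),(110,262),(210,160)]])
for p in[(.156,.579,.231),(.385,.352,.231)]:print(proj(t,p),proj(s,p))
```

```text
stand 255 157 [0.68  0.326 0.   ]
stand 295 133 [ 0.835  0.314 -0.   ]
stand 182 108 [0.717 0.686 0.   ]
stand 205 75 [0.902 0.786 0.   ]
stage 178 137 [0.53  0.446 0.1  ] [0.452 0.32  0.2  ]
stage 205 142 [0.559 0.374 0.1  ] [0.477 0.257 0.2  ]
stage top [array([0.582, 0.356, 0.07 ]), array([0.434, 0.515, 0.07 ]), array([0.669, 0.288, 0.07 ])]
(np.float64(18.360808604324745), np.float64(425.5529222058676)) (np.float64(-9.369855282415188), np.float64(145.20851337982538))
(np.float64(147.24970630488815), np.float64(295.31921280239715)) (np.float64(141.95908567363568), np.float64(134.28027527874605))
```

View pics/wrist0.png

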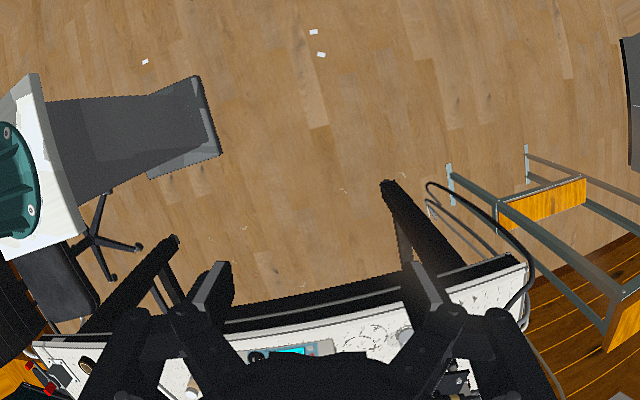

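>>> move_arm(motion="-2.8 -3.3 0 -0.07; -5.5 -6.5 0 -0.14; -8.2 -9.8 0 -0.21; -11 -13 0 -0.28; -13.7 -16.3 0 -0.35; -16.4 -19.6 0 -0.42; -19.2 -22.8 0 -0.49; -21.9 -26.1 0 -0.55", fingers=0.7)

```text
clock: 1.35
ee_pos: [0.3001, 0.2693, 0.2315]
orientation: [0.0, -0.144, 0.99, 0.0]
ft_force: [0.5, -0.0, 0.3]
width: 0.0596
finger_force: 0.0
```

>>> move_arm(motion="-3.7 -3.2 0.5 0; -7.4 -6.5 1 0; -11.2 -9.8 2 0; -15 -13 3 0; -18.6 -16.3 4 0; -22.3 -19.5 5.5 0; -26.1 -22.8 7 0; -26.1 -22.8 7 0")

```text
clock: 2.35
ee_pos: [0.6172, 0.1238, 0.1598]
orientation: [0.0, -0.142, 0.99, -0.0]
ft_force: [0.3, 0.5, -0.0]
width: 0.0594
finger_force: 0.0
```

Run:
```python
from h import *
c=get('wrist','w1'); print(state(),c['T'].round(3).tolist(),proj(c,(.534,.101,.06),True))
```

```text
{'clock': 2.4, 'qpos': [0.0902, 0.4658, 1.5259, 0.0, 1.1513, -1.766], 'qd': [0.0259, -0.0401, 0.0416, 0.0096, 0.015, 0.0055], 'effort': [-1.3028, -56.0104, -26.7116, -0.1709, -0.3423, -0.0652], 'ee_pos': [0.6151, 0.1248, 0.1602], 'orientation': [-0.0007, -0.1422, 0.9898, 0.0], 'ft_force': [-0.6486, 0.4223, 0.1817], 'torque': [0.0207, 0.0286, -0.0046], 'finger_force': 0.0, 'width': 0.0599} [[-0.281, -0.908, -0.311, 0.537], [0.96, -0.266, -0.092, 0.101], [0.001, -0.325, 0.946, 0.302], [0.0, 0.0, 0.0, 1.0]] (np.float64(317.80545382266723), np.float64(96.53259659831959))
```

View pics/w1.png

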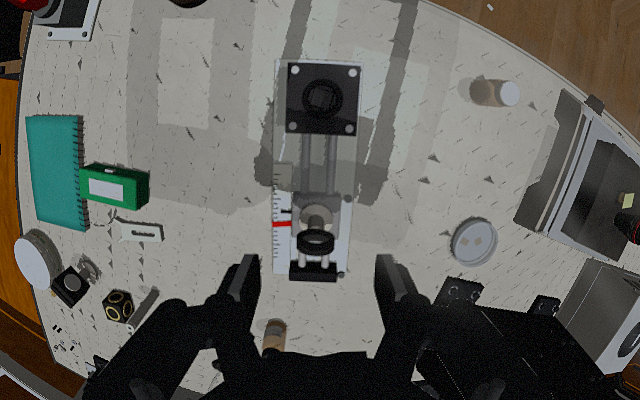

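Run:
```python
import cv2,numpy as np
a=cv2.imread('pics/w1.png')
c=a[57:142,280:365].astype(float); c=np.clip((c/255)**.5*1.6*255-40,0,255).astype(np.uint8)
d=a[190:240,262:322]
c=cv2.resize(c,(500,500),interpolation=cv2.INTER_CUBIC); d=cv2.resize(d,(300,250),interpolation=cv2.INTER_CUBIC)
o=np.zeros((500,800,3),np.uint8);o[:,:500]=c;o[:250,500:]=d
cv2.imwrite('pics/m2.png',o)
```

```text
(no output)
```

View pics/m2.png

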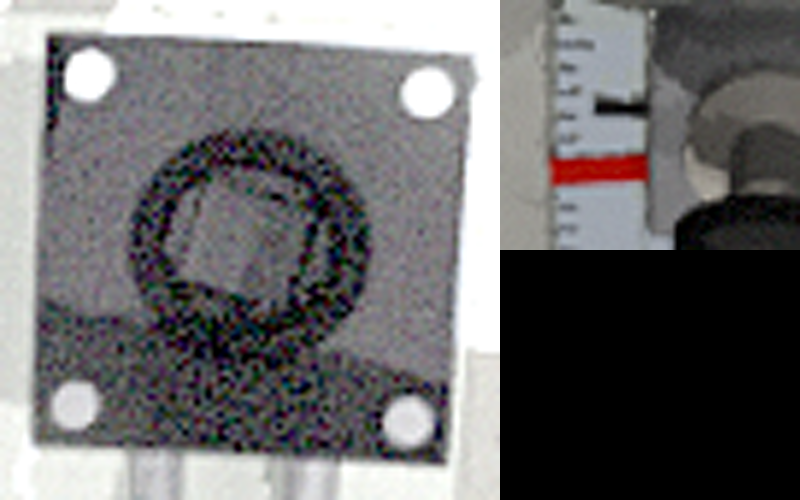

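Run:
```python
from h import *
fs=[get('wrist') for _ in range(12)];c=fs[-1];im=np.mean([f['color'].astype(np.float32) for f in fs],0)
B=np.array([onz(c,280+x/5.882,57+y/5.882,.06,True)[:2] for x,y in[(88,75),(427,93),(75,405),(408,420)]])
m=B.mean(0);print('bolts',B.round(4).tolist(),'centre',m,'bore',onz(c,322.5,98.3,.06,True))
sy=np.arctan2(*( (B[1]-B[0]+B[3]-B[2])[::-1]));sx=np.arctan2(*((B[2]-B[0]+B[3]-B[1])[::-1]));print('y dir',sy,'x dir',sx)
# rectified at z=.03, 0.1 mm/px, world x up, y left
n=260;X=np.zeros((n,n),np.float32);Y=X.copy()
for i in range(n):
    for j in range(n):
        X[i,j],Y[i,j]=proj(c,(m[0]+(130-i)*1e-4,m[1]+(130-j)*1e-4,.03),True)
r=cv2.remap(im,X,Y,cv2.INTER_CUBIC).mean(2)
g=cv2.GaussianBlur(r,(0,0),5);gx=cv2.Sobel(g,5+1,1,0);gy=cv2.Sobel(g,6,0,1)
yy,xx=np.mgrid[:n,:n]-130;k=(np.hypot(xx,yy)<95)
w=np.hypot(gx,gy);a=np.arctan2(gy,gx)  # image angle; world yaw = -a (mod 90)
S=(w*np.exp(4j*-a))[k].sum();print('drive yaw mod90',np.angle(S)/4,abs(S)/w[k].sum())
h,_=np.histogram((-a[k])%(np.pi/2),18,(0,np.pi/2),weights=w[k]);print((h/h.max()).round(2))
v=np.clip((r-r[k].min())/(r[k].max()-r[k].min())*255,0,255).astype(np.uint8)
cv2.imwrite('pics/rect.png',cv2.resize(v,(520,520)))
for n_,p in dict(ptr=(262+597/5-100,190+106/5),red=(262+600/5-100,190+171/5)).items(): print(n_,onz(c,*p,.012,True))
```

```text
bolts [[0.5156, 0.0801], [0.5051, 0.1233], [0.5588, 0.0907], [0.548, 0.1339]] centre [0.53187402 0.10697942] bore [0.53141198 0.10685767 0.06      ]
y dir 1.81270018068416 x dir 0.24206722117226556
drive yaw mod90 -0.006119149137361842 0.3592526328481863
[1.   0.97 0.89 0.64 0.47 0.32 0.28 0.29 0.22 0.23 0.23 0.25 0.36 0.54
 0.77 0.86 0.9  0.87]
ptr [0.64920734 0.09981993 0.012     ]
red [0.662882   0.10390858 0.012     ]
```

View pics/rect.png

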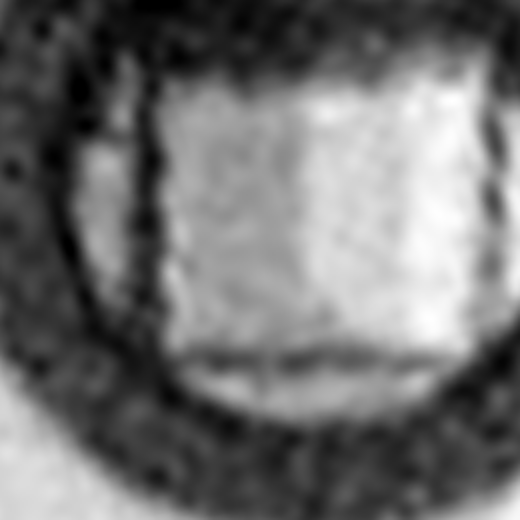

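Run:
```python
from h import *
s0=state();c=get('wrist','w2');print(s0['ee_pos'],s0['qd'],c['T'][:3,3].round(4))
g=cv2.cvtColor(c['color'],cv2.COLOR_RGB2GRAY)
u,v=[int(round(x)) for x in proj(c,(.535,.103,.06),True)]
R=44;p=g[v-R:v+R,u-R:u+R]
# dark housing silhouette -> fill -> bolts = bright blobs inside
d=(p<75).astype(np.uint8);cs,_=cv2.findContours(d,cv2.RETR_EXTERNAL,cv2.CHAIN_APPROX_NONE);k=max(cs,key=cv2.contourArea)
rect=cv2.minAreaRect(k);print('rect',rect)
n,l,st,ce=cv2.connectedComponentsWithStats((p>120).astype(np.uint8))
B=[]
for i in range(1,n):
    if 12<st[i,4]<150 and st[i,2]<14 and st[i,3]<14:
        q=onz(c,u-R+ce[i,0],v-R+ce[i,1],.06,True);B.append(q);print(st[i],(ce[i]+[u-R,v-R]).round(1),q.round(4))
print(np.mean(B,0))
hsv=cv2.cvtColor(c['color'],cv2.COLOR_RGB2HSV);m=((hsv[...,1]>150)&((hsv[...,0]<8)|(hsv[...,0]>172))&(hsv[...,2]>80)).astype(np.uint8)
n,l,st,ce=cv2.connectedComponentsWithStats(m[190:260,240:330]);
for i in range(1,n):
  if st[i,4]>20:print('red',st[i],ce[i]+[240,190],onz(c,ce[i,0]+240,ce[i,1]+190,.012,True))
```

```text
[0.6143, 0.1259, 0.1615] [-0.0012, 0.0055, -0.0021, 0.0003, -0.0001, -0.0023] [0.5342 0.1029 0.304 ]
rect ((44.331947326660156, 47.936683654785156), (72.89580535888672, 76.88633728027344), 3.9451863765716553)
[16 12  6  8 33] [291.7  72.5] [0.5184 0.0782 0.06  ]
[72 15  7  8 47] [348.   75.7] [0.5084 0.1205 0.06  ]
[0.51343371 0.09933858 0.06      ]
red [29 32 19  6 92] [277.90217391 224.77173913] [0.6647318  0.09990124 0.012     ]
```

>>> move_arm(motion="3.3 -4.2 -0.5 0; 6.5 -8.4 -0.5 0; 9.8 -12.6 -0.5 0; 13 -16.8 -0.5 0; 16.3 -21 0 0; 19.5 -25.1 0 0; 22.7 -29.3 0 0; 22.7 -29.3 0 0")

```text
clock: 4.05
ee_pos: [0.4789, -0.2229, 0.1615]
orientation: [0.0, -0.141, 0.99, -0.001]
ft_force: [0.5, -0.3, 0.4]
width: 0.06
finger_force: 0.0
```

>>> move_arm(motion="0 0 0 0; 0 0 0 0; 0 0 0 0; 0 0 0 0")

```text
clock: 4.55
ee_pos: [0.48, -0.2189, 0.1613]
orientation: [-0.0, -0.144, 0.99, -0.0]
ft_force: [-0.2, 0.5, -0.4]
width: 0.0598
finger_force: 0.0
```

Run:
```python
from h import *
c=get('wrist','w3');s=state();print(s['ee_pos'],s['orientation'],s['qpos'])
hsv=cv2.cvtColor(c['color'],cv2.COLOR_RGB2HSV);m=((hsv[...,1]>150)&((hsv[...,0]<8)|(hsv[...,0]>172))&(hsv[...,2]>60)).astype(np.uint8)
n,l,st,ce=cv2.connectedComponentsWithStats(m)
for i in range(1,n):
  if st[i,4]>30:print('red',st[i],ce[i].round(1),onz(c,*ce[i],.094,True).round(4),onz(c,*ce[i],.086,True).round(4))
print(proj(c,(.480,-.219,.094),True),proj(c,(.404,-.242,.086),True))
a=cv2.imread('pics/w3.png');x,y=[int(q) for q in proj(c,(.45,-.225,.09),True)];y=max(y,75)
cv2.imwrite('pics/w3c.png',cv2.resize(a[y-75:y+115,x-100:x+100],(600,570),interpolation=cv2.INTER_CUBIC));print(x,y)
```

```text
[0.48, -0.219, 0.1613] [-0.0, -0.1437, 0.9896, -0.0001] [-0.559, 0.333, 1.7489, -0.0001, 1.0596, -2.418]
red [304  94  23  24 417] [315.  105.6] [ 0.4037 -0.2419  0.094 ] [ 0.4038 -0.2419  0.086 ]
red [302 203  30  28 504] [312.9 219.8] [ 0.4825 -0.2203  0.094 ] [ 0.4856 -0.2195  0.086 ]
(np.float64(315.5522901623845), np.float64(217.27321323044518)) (np.float64(314.8903483129092), np.float64(105.77434582173784))
319 175
```

View pics/w3c.png

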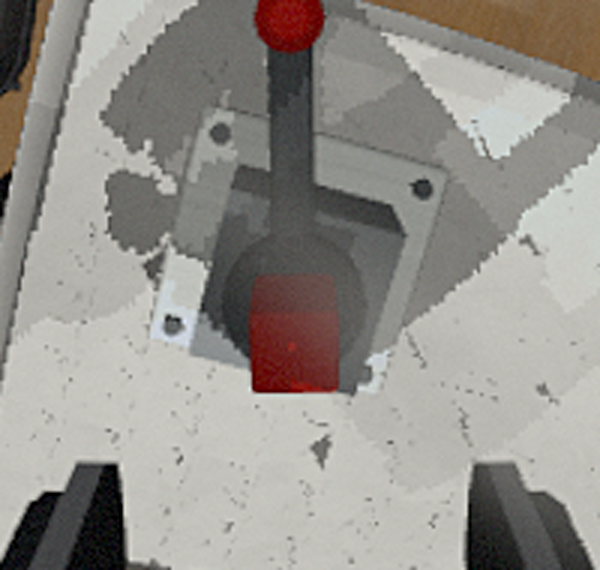

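>>> move_arm(motion="0 0 3 0; 0 0 6 0; 0 0 8.5 0; 0 0 9.7 0; 0 0 9.7 0; 0 0 9.7 0")

```text
clock: 5.35
ee_pos: [0.4804, -0.22, 0.0651]
orientation: [0.001, -0.143, 0.99, -0.001]
ft_force: [0.6, 0.5, 0.4]
width: 0.0598
finger_force: 0.0
```

>>> move_arm(motion="0 0 0 0; 0 0 0 0; 0 0 0 0; 0 0 0 0; 0 0 0 0; 0 0 0 0; 0 0 0 0; 0 0 0 0", fingers=0, force=50)

```text
clock: 6.35
ee_pos: [0.4801, -0.2198, 0.065]
orientation: [0.0, -0.143, 0.99, -0.0]
ft_force: [-0.5, -0.0, 6.6]
width: 0.0212
finger_force: 49.5
```

>>> move_arm(motion="0 0 -2.5 0; 0 0 -5.5 0; 0 0 -8.5 0; 0 0 -10 0; 0 0 -10 0")

```text
clock: 6.98
ee_pos: [0.4802, -0.2199, 0.1649]
orientation: [0.001, -0.143, 0.99, -0.001]
ft_force: [0.9, 0.5, -2.7]
width: 0.0214
finger_force: 49.7
```

>>> move_arm(motion="-1 2 0 0; -3.1 6.4 0 0.03; -5.2 10.8 0 0.07; -7.4 15.2 0 0.12; -9.6 19.6 0 0.17; -11.7 24 0 0.21; -13.4 27.5 0 0.25; -14.35 29.47 0 0.29")

```text
clock: 7.98
ee_pos: [0.5328, 0.1057, 0.1625]
orientation: [-0.001, 0.001, 1.0, 0.0]
ft_force: [-0.2, 0.0, -2.5]
width: 0.0209
finger_force: 49.7
```

>>> move_arm(motion="0 0 0 0; 0 0 0 0; 0 0 0 0; 0 0 0 0")

```text
clock: 8.48
ee_pos: [0.5338, 0.1028, 0.1642]
orientation: [-0.0, 0.002, 1.0, -0.0]
ft_force: [-0.2, -0.1, -2.8]
width: 0.0212
finger_force: 49.7
```

Run:
```python
from h import *
s=state();print(s)
w=get('wrist','w4');t=get('top','t4');c=get('scene','s4')
a=w['color'][40:240,220:420,::-1];x,y=[int(q) for q in proj(t,(.534,.1035,.1),)];b=t['color'][y-40:y+40,x-50:x+50,::-1]
x,y=[int(q) for q in proj(c,(.534,.1035,.1))];d=c['color'][y-40:y+40,x-50:x+50,::-1]
R=lambda i,s:cv2.resize(i,s,interpolation=cv2.INTER_CUBIC)
cv2.imwrite('pics/m4.png',np.hstack([R(a,(400,400)),np.vstack([R(b,(250,200)),R(d,(250,200))])]))
```

```text
{'clock': 8.475, 'qpos': [0.0634, 0.3507, 1.7114, -0.0002, 1.0798, -1.5035], 'qd': [0.0043, -0.0001, -0.0032, -0.0005, -0.0006, 0.0021], 'effort': [0.075, -49.4809, -24.7565, 0.0014, 0.0135, -0.0068], 'ee_pos': [0.5338, 0.1028, 0.1642], 'orientation': [-0.0001, 0.0019, 1.0, -0.0001], 'ft_force': [-0.2056, -0.1272, -2.8197], 'torque': [-0.0197, 0.0059, 0.0367], 'finger_force': 49.7493, 'width': 0.0212}
```

View pics/m4.png

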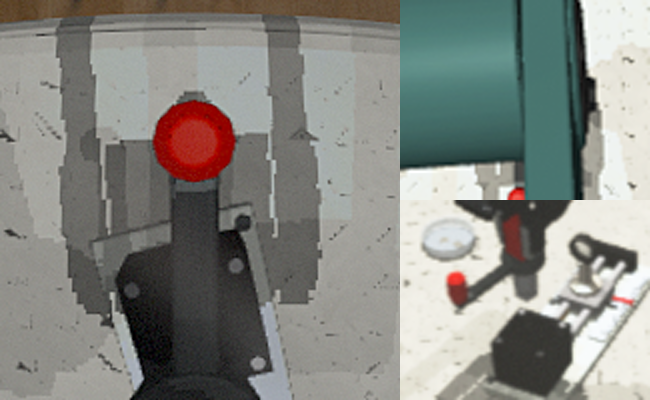

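Run:
```python
from h import *
c=get('wrist');
P=[onz(c,220+x/2,40+y/2,.06,True) for x,y in[(132,290),(236,265),(258,364)]];print(np.round(P,4),(P[0]+P[2])/2)
k=onz(c,220+194/2,40+140/2,.164-.017+.038,True);print('knob',k, state()['ee_pos'])
```

```text
[[0.5194 0.0786 0.06  ]
 [0.509  0.1216 0.06  ]
 [0.5528 0.1319 0.06  ]] [0.53611823 0.10524583 0.06      ]
knob [0.45419141 0.1043529  0.185     ] [0.5339, 0.1033, 0.1644]
```

>>> move_arm(motion="-0.15 0.1 1 0; -0.15 0.1 2.5 0; -0.15 0.1 4 0; -0.15 0.1 5 0; -0.15 0.1 5.4 0; -0.15 0.1 5.4 0")

```text
clock: 9.43
ee_pos: [0.535, 0.1045, 0.1099]
orientation: [-0.001, 0.001, 1.0, -0.0]
ft_force: [-1.2, -0.7, -2.7]
width: 0.0213
finger_force: 49.7
```

>>> move_arm(motion="0 0 0.4 0; 0 0 0.8 0; 0 0 1.1 0; 0 0 1.1 0")

```text
clock: 9.93
ee_pos: [0.5351, 0.1042, 0.099]
orientation: [-0.0, 0.001, 1.0, -0.0]
ft_force: [-1.5, -3.0, -3.5]
width: 0.0213
finger_force: 49.6
```

>>> move_arm(motion="0.02 -0.05 0 0; 0.02 -0.05 0.3 0; 0.02 -0.05 0.6 0; 0.02 -0.05 0.9 0; 0.02 -0.05 0.9 0")

```text
clock: 10.55
ee_pos: [0.535, 0.1039, 0.0899]
orientation: [-0.0, 0.001, 1.0, -0.0]
ft_force: [-1.6, -4.9, -4.1]
width: 0.0215
finger_force: 49.6
```

>>> move_arm(motion="0.03 -0.06 0 0; 0.03 -0.06 0 0; 0.03 -0.06 0 0")

```text
clock: 10.92
ee_pos: [0.535, 0.1038, 0.0903]
orientation: [0.0, 0.001, 1.0, 0.0]
ft_force: [-0.8, -1.5, -3.3]
width: 0.0214
finger_force: 49.7
```

Lateral force is small now; go down in fine steps, feeling for the face or the drop.

>>> move_arm(motion="0.04 -0.08 0.1 0; 0.04 -0.08 0.2 0; 0.04 -0.08 0.3 0; 0.04 -0.08 0.4 0; 0.04 -0.08 0.4 0")

```text
clock: 11.55
ee_pos: [0.5345, 0.1028, 0.0862]
orientation: [-0.0, 0.001, 1.0, -0.0]
ft_force: [-0.5, -0.1, -2.7]
width: 0.0214
finger_force: 49.8
```

>>> move_arm(motion="0 0 0.08 0; 0 0 0.15 0; 0 0 0.15 0")

```text
clock: 11.92
ee_pos: [0.5344, 0.1028, 0.0847]
orientation: [-0.0, 0.001, 1.0, -0.0]
ft_force: [-0.1, -0.5, -2.5]
width: 0.0216
finger_force: 49.8
```

>>> move_arm(motion="0 0 0.08 0; 0 0 0.15 0; 0 0 0.15 0")

```text
clock: 12.3
ee_pos: [0.5344, 0.1028, 0.0832]
orientation: [-0.0, 0.001, 1.0, -0.0]
ft_force: [-0.0, 0.6, -2.0]
width: 0.0213
finger_force: 49.8
```

>>> move_arm(motion="0 0 0.1 0; 0 0 0.2 0; 0 0 0.3 0; 0 0 0.4 0; 0 0 0.4 0")

```text
clock: 12.92
ee_pos: [0.5344, 0.1028, 0.0792]
orientation: [-0.0, 0.001, 1.0, -0.0]
ft_force: [0.3, -0.4, -2.1]
width: 0.0214
finger_force: 49.8
```

>>> move_arm(motion="0 0 0.05 0; 0 0 0.1 0; 0 0 0.1 0")

```text
clock: 13.3
ee_pos: [0.5344, 0.1028, 0.0783]
orientation: [-0.0, 0.001, 1.0, -0.0]
ft_force: [0.4, -0.4, -0.9]
width: 0.0213
finger_force: 49.8
```

>>> move_arm(motion="0 0 0.05 0; 0 0 0.1 0; 0 0 0.1 0")

```text
clock: 13.68
ee_pos: [0.5344, 0.1027, 0.0773]
orientation: [-0.0, 0.001, 1.0, -0.0]
ft_force: [0.4, 0.7, -1.6]
width: 0.0212
finger_force: 49.8
```

>>> move_arm(motion="0 0 0.03 0; 0 0 0.06 0; 0 0 0.06 0")

```text
clock: 14.05
ee_pos: [0.5345, 0.1028, 0.077]
orientation: [0.0, 0.001, 1.0, -0.0]
ft_force: [-1.3, -0.9, 4.4]
width: 0.0212
finger_force: 50.8
```

>>> move_arm(motion="0 0 0.03 0; 0 0 0.05 0; 0 0 0.05 0")

```text
clock: 14.42
ee_pos: [0.5345, 0.1028, 0.077]
orientation: [0.0, 0.001, 1.0, -0.0]
ft_force: [-3.1, -0.8, 10.0]
width: 0.0213
finger_force: 51.6
```

>>> move_arm(motion="0 0 -0.05 0; 0 0 -0.05 0.1; 0 0 -0.05 0.2; 0 0 -0.05 0.3; 0 0 -0.05 0.4; 0 0 -0.05 0.5; 0 0 -0.05 0.6; 0 0 -0.05 0.7")

```text
clock: 15.42
ee_pos: [0.5348, 0.1032, 0.0771]
orientation: [0.0, 0.346, 0.938, 0.0]
ft_force: [-1.3, 1.7, 4.9]
width: 0.0214
finger_force: 50.9
```

```bash
cat > ptr.py <<'E'
from h import *
import sys
# w2.png/scene0.png = before; use slide frame: origin mouth, yaw .242
o=np.array([.535,.1045]);a=.242;ux=np.array([np.cos(a),np.sin(a)]);uy=np.array([-np.sin(a),np.cos(a)])
def prof(c,col,z=.012,lo=-.06,hi=-.01):
    # sample colour on ledge plane
    xs=np.arange(.08,.18,.0005)
    hsv=cv2.cvtColor(col,cv2.COLOR_RGB2HSV);out=[]
    for y in np.arange(-.044,-.02,.002):
        q=np.array([proj(c,(*(o+x*ux+y*uy),z)) for x in xs],np.float32)
        s=cv2.remap(col,q[:,0].reshape(1,-1),q[:,1].reshape(1,-1),cv2.INTER_LINEAR)[0].astype(int)
        red=(s[:,0]-s[:,1])>70; dark=s.max(1)<95
        out.append((round(y,3),(xs[red].mean()*1e3).round(1) if red.any() else None,red.sum(),(xs[dark]*1e3).round(0).tolist()))
    return out
c=get('scene',sys.argv[1] if len(sys.argv)>1 else None)
for n in ['scene0',None]:
    col=cv2.imread('pics/scene0.png')[:,:,::-1].copy() if n else c['color']
    print(n or 'now')
    for r in prof(c,col): print(*r[:3],'dark',r[3][:1],r[3][-1:],len(r[3]))
print(state()['ee_pos'],state()['ft_force'],state()['qpos'][5])
E
python3 ptr.py s5
```

```text
scene0
-0.044 126.8 12 dark [] [] 0
-0.042 126.8 14 dark [] [] 0
-0.04 126.5 13 dark [] [] 0
-0.038 126.3 12 dark [] [] 0
-0.036 126.5 13 dark [] [] 0
-0.034 126.5 13 dark [] [] 0
-0.032 126.0 13 dark [] [] 0
-0.03 125.5 11 dark [] [] 0
-0.028 125.5 11 dark [] [] 0
-0.026 125.3 10 dark [] [] 0
-0.024 None 0 dark [115.0] [177.0] 10
-0.022 None 0 dark [114.0] [180.0] 32
now
-0.044 126.5 13 dark [] [] 0
-0.042 126.8 14 dark [] [] 0
-0.04 126.3 12 dark [] [] 0
-0.038 126.3 12 dark [] [] 0
-0.036 126.3 14 dark [] [] 0
-0.034 125.8 16 dark [] [] 0
-0.032 125.3 16 dark [] [] 0
-0.03 125.0 15 dark [] [] 0
-0.028 125.3 14 dark [] [] 0
-0.026 125.8 14 dark [] [] 0
-0.024 126.0 7 dark [120.0] [177.0] 9
-0.022 None 0 dark [118.0] [180.0] 27
[0.5348, 0.1032, 0.0771] [-1.5984, 1.6033, 5.3017] -0.7975
```

```bash
cat > ptr2.py <<'E'
from h import *
o=np.array([.535,.1045]);a=.242;ux=np.array([np.cos(a),np.sin(a)]);uy=np.array([-np.sin(a),np.cos(a)])
fs=[get('scene') for _ in range(4)];c=fs[0]
now=np.mean([f['color'].astype(np.float32) for f in fs],0)
xs=np.arange(.100,.140,.001)
def L(col):
    r=[]
    for y in np.arange(-.034,-.0255,.001):
        q=np.array([proj(c,(*(o+x*ux+y*uy),.014)) for x in xs],np.float32)
        r.append(cv2.remap(col,q[:,:1].copy(),q[:,1:].copy(),cv2.INTER_LINEAR)[:,0])
    return np.mean(r,0)
for col in (cv2.imread('pics/scene0.png')[:,:,::-1].astype(np.float32).copy(),now):
    p=L(col);print('R',p[:,0].astype(int).tolist());print('G',p[:,1].astype(int).tolist())
    d=np.clip(p[:,0].max()-40-p[:,0],0,None);e=np.clip((p[:,0]-p[:,1])-50,0,None)
    print('ptr',(d*xs).sum()/d.sum()*1e3,'red',(e*xs).sum()/e.sum()*1e3)
s=state();print(s['ee_pos'],s['ft_force'],s['torque'],s['qpos'][5],s['clock'])
E
python3 ptr2.py
```

```text
R [229, 229, 230, 230, 228, 221, 210, 194, 174, 156, 141, 131, 134, 147, 168, 187, 198, 202, 202, 203, 207, 214, 222, 228, 232, 235, 238, 240, 242, 244, 244, 245, 245, 245, 245, 245, 245, 245, 245, 246, 246]
G [233, 232, 233, 233, 231, 224, 214, 198, 178, 159, 143, 133, 136, 151, 173, 191, 199, 196, 185, 172, 157, 141, 127, 119, 121, 135, 160, 188, 212, 229, 239, 243, 245, 247, 247, 248, 248, 248, 249, 249, 249]
ptr 111.41434847968638 red 123.60678498482474
R [231, 231, 232, 234, 235, 236, 237, 234, 231, 229, 227, 222, 212, 196, 177, 160, 144, 135, 134, 143, 160, 182, 203, 219, 225, 228, 229, 229, 229, 229, 230, 232, 235, 238, 239, 241, 242, 244, 245, 246, 247]
G [234, 234, 236, 237, 238, 240, 240, 238, 235, 233, 231, 226, 216, 200, 181, 162, 142, 123, 106, 92, 84, 80, 82, 87, 96, 112, 137, 165, 190, 209, 221, 229, 235, 239, 242, 244, 245, 247, 248, 249, 249]
ptr 117.38780054893412 red 123.31681136688522
[0.5347, 0.1032, 0.0771] [-1.1733, 1.9982, 5.8408] [0.2799, 0.3342, -0.0276] -0.8048 15.675
```

```bash
cat > ptr3.py <<'E'
from h import *
import sys
o=np.array([.535,.1045]);a=.242;ux=np.array([np.cos(a),np.sin(a)]);uy=np.array([-np.sin(a),np.cos(a)])
xs=np.arange(.095,.150,.001)
def L(c,col,w,y0,y1,z=.012):
    r=[]
    for y in np.arange(y0,y1,.001):
        q=np.array([proj(c,(*(o+x*ux+y*uy),z),*([True] if w else [])) for x in xs],np.float32)
        r.append(cv2.remap(col,q[:,:1].copy(),q[:,1:].copy(),cv2.INTER_LINEAR)[:,0])
    return np.mean(r,0)
def show(tag,c,col,w,y0=-.034,y1=-.026):
    p=L(c,col.astype(np.float32).copy(),w,y0,y1);print(tag,'R',p[:,0].astype(int).tolist());print('  R-G',(p[:,0]-p[:,1]).astype(int).tolist())
if __name__=='__main__':
    rd=lambda n:cv2.imread(f'pics/{n}.png')[:,:,::-1]
    t=get('top','t6');show('top0',t,rd('top0'),False);show('topnow',t,t['color'],False)
    # camera pose of w2: same tool pose; T from rotation of w1 at settled position
    T=np.array([[-.281,-.908,-.311,.5342],[.96,-.266,-.092,.1029],[.001,-.325,.946,.304],[0,0,0,1.]])
    w=get('wrist','w6');c2=dict(mtx=w['mtx'],T=T);show('w2',c2,rd('w2'),True);show('wnow',w,w['color'],True)
E
python3 ptr3.py
```

```text
top0 R [226, 226, 225, 224, 225, 226, 228, 229, 229, 225, 209, 175, 134, 103, 102, 133, 179, 210, 223, 226, 226, 221, 209, 199, 198, 205, 212, 219, 222, 222, 222, 221, 220, 221, 222, 224, 225, 227, 227, 225, 222, 222, 224, 226, 227, 227, 228, 228, 228, 226, 223, 222, 224, 226, 226]
  R-G [-4, -4, -4, -4, -4, -4, -4, -4, -4, -4, -4, -3, -2, -1, -1, -3, -5, -6, -6, -6, -7, -9, -3, 14, 51, 93, 130, 150, 150, 126, 85, 41, 12, -1, -5, -7, -6, -5, -5, -4, -5, -5, -4, -4, -4, -4, -4, -4, -4, -4, -4, -4, -4, -4, -4]
topnow R [48, 46, 44, 42, 40, 39, 40, 44, 51, 77, 108, 124, 146, 178, 200, 207, 197, 166, 135, 121, 136, 166, 190, 201, 209, 219, 227, 231, 234, 234, 233, 233, 232, 232, 232, 231, 233, 236, 237, 236, 235, 235, 236, 237, 238, 238, 239, 239, 238, 237, 234, 234, 235, 236, 236]
  R-G [-29, -28, -28, -27, -26, -26, -24, -23, -21, -19, -17, -16, -13, -10, -7, -5, -4, -3, -3, -3, -5, -8, -2, 16, 55, 97, 135, 155, 154, 128, 85, 39, 11, -1, -5, -5, -5, -4, -4, -4, -4, -3, -3, -3, -3, -3, -3, -3, -3, -3, -4, -4, -4, -3, -3]
w2 R [155, 155, 156, 155, 155, 156, 154, 155, 154, 153, 153, 150, 
[... 167 characters left out ...]
54, 153, 150, 152, 154, 155, 156, 156, 156]
  R-G [-6, -6, -5, -5, -6, -5, -6, -5, -5, -5, -5, -5, -6, -5, -1, 0, 0, 0, -1, -5, -6, -5, -6, -6, -8, -11, 24, 104, 148, 146, 147, 144, 92, 37, -7, -9, -7, -6, -6, -6, -6, -5, -5, -6, -5, -5, -6, -6, -6, -5, -6, -6, -6, -6, -6]
wnow R [11, 14, 13, 13, 13, 12, 11, 11, 11, 15, 8, 10, 16, 13, 11, 13, 11, 14, 14, 12, 13, 12, 12, 11, 13, 12, 15, 14, 10, 9, 14, 13, 9, 15, 16, 14, 13, 13, 13, 12, 14, 15, 12, 12, 12, 15, 17, 14, 12, 13, 14, 14, 14, 12, 11]
  R-G [0, -2, 0, 0, 0, 0, 0, -1, 1, 0, -1, 0, 4, 0, -3, -2, -3, -1, 0, -4, -2, 0, 0, -1, -2, -1, 0, 0, -1, -2, 0, 0, -2, 0, 1, -2, -1, -1, -2, -1, 0, 0, -4, -2, 1, 0, 0, -1, -2, -1, -2, -1, -2, -2, -1]
```

>>> move_arm(motion="0 0 0 0.1; 0 0 0 0.2; 0 0 0 0.3; 0 0 0 0.4; 0 0 0 0.5; 0 0 0 0.6; 0 0 0 0.7; 0 0 0 0.8")

```text
clock: 16.77
ee_pos: [0.5349, 0.1034, 0.0771]
orientation: [0.0, 0.684, 0.73, 0.001]
ft_force: [-1.7, 2.1, 5.0]
width: 0.021
finger_force: 50.8
```

>>> move_arm(motion="0 0 0 0; 0 0 0 0")

```text
clock: 17.02
ee_pos: [0.5348, 0.1034, 0.077]
orientation: [-0.0, 0.682, 0.731, 0.001]
ft_force: [-0.8, 3.0, 4.6]
width: 0.0211
finger_force: 50.9
```

Run:
```python
from ptr3 import *
t=get('top','t7');show('top',t,t['color'],False);show('top far',t,t['color'],False,-.044,-.036)
s=get('scene','s7');show('scene',s,s['color'],False,-.034,-.026)
print(state())
```

```text
top R [48, 46, 45, 44, 42, 40, 41, 44, 52, 77, 108, 123, 145, 175, 197, 208, 222, 229, 233, 236, 237, 234, 227, 217, 197, 160, 127, 117, 127, 155, 191, 220, 230, 233, 233, 232, 234, 237, 238, 237, 235, 235, 236, 236, 236, 236, 236, 237, 239, 237, 235, 234, 235, 236, 236]
  R-G [-29, -28, -27, -26, -26, -25, -24, -23, -21, -19, -17, -15, -13, -10, -8, -6, -5, -5, -5, -5, -6, -6, 0, 18, 40, 48, 56, 66, 73, 67, 52, 28, 9, -1, -4, -5, -4, -4, -4, -4, -4, -4, -3, -3, -3, -3, -4, -4, -4, -4, -4, -4, -4, -4, -4]
top far R [61, 60, 59, 58, 58, 57, 56, 55, 54, 52, 51, 49, 47, 44, 40, 38, 53, 84, 122, 160, 192, 206, 210, 212, 207, 204, 211, 219, 227, 230, 229, 223, 219, 220, 227, 228, 225, 225, 229, 228, 218, 207, 204, 207, 215, 222, 224, 223, 224, 222, 214, 213, 215, 219, 221]
  R-G [-37, -36, -36, -35, -35, -34, -34, -33, -33, -32, -31, -30, -29, -29, -28, -27, -24, -19, -14, -11, -9, -8, -6, -1, 16, 49, 87, 123, 148, 151, 126, 89, 46, 14, -1, -5, -6, -5, -4, -4, -4, -4, -4, -4, -4, -4, -3, -4, -4, -4, -4, -4, -4, -4, -3]
scene R [248, 247, 245, 244, 244, 243, 242, 241, 241, 241, 242, 243, 243, 243, 242, 240, 239, 239, 239, 238, 239, 240, 239, 234, 227, 217, 206, 194, 178, 159, 143, 131, 131, 142, 162, 184, 204, 218, 228, 234, 235, 236, 237, 239, 241, 242, 243, 244, 245, 246, 247, 248, 248, 248, 248]
  R-G [-2, -2, -2, -2, -2, -2, -2, -2, -2, -2, -2, -2, -2, -2, -2, -3, -3, -3, -3, -3, -3, -2, -2, -1, 2, 7, 14, 22, 28, 31, 32, 30, 26, 21, 15, 8, 2, -2, -3, -2, -2, -3, -3, -3, -3, -3, -3, -2, -2, -2, -2, -2, -2, -2, -2]
{'clock': 17.125, 'qpos': [0.0635, 0.4689, 1.7895, 0.0012, 0.8824, -0.0066], 'qd': [-0.0002, -0.0002, 0.0004, 0.0009, 0.0017, 0.001], 'effort': [-1.8004, -48.6701, -18.7128, -0.9891, -0.4927, -0.0375], 'ee_pos': [0.5349, 0.1034, 0.0771], 'orientation': [-0.0, 0.6822, 0.7312, 0.0007], 'ft_force': [-0.4735, 3.0476, 5.0597], 'torque': [0.58, 0.3209, -0.0818], 'finger_force': 50.9182, 'width': 0.0212}
```

>>> move_arm(motion="0 0 0 0.03; 0 0 0 0.06; 0 0 -0.03 0.06; 0 0 -0.03 0.06")

```text
clock: 17.62
ee_pos: [0.5349, 0.1033, 0.0771]
orientation: [0.0, 0.704, 0.71, 0.001]
ft_force: [-0.3, 5.0, 3.1]
width: 0.0216
finger_force: 50.4
```

>>> move_arm(motion="0 0 0 0; 0 0 0 0; 0 0 0 0; 0 0 0 0; 0 0 0 0", fingers=0.5)

```text
clock: 18.25
ee_pos: [0.5345, 0.1027, 0.077]
orientation: [0.0, 0.704, 0.71, -0.0]
ft_force: [0.7, -0.8, 0.8]
width: 0.0427
finger_force: 0.0
```

>>> move_arm(motion="0 0 -1 0; 0 0 -3 0; 0 0 -5 0; 0 0 -8 0; 0 0 -11 0; 0 0 -14 0; 0 0 -14 0")

```text
clock: 19.12
ee_pos: [0.5364, 0.1029, 0.2201]
orientation: [0.002, 0.704, 0.71, 0.002]
ft_force: [0.6, 0.5, -0.3]
width: 0.0425
finger_force: 0.0
```

Run:
```python
from ptr3 import *
t=get('top','t8');show('top',t,t['color'],False)
s=get('scene','s8');w=get('wrist','w8')
print(state())
x,y=[int(q) for q in proj(s,(.57,.11,.05))];d=s['color'][y-50:y+50,x-65:x+65,::-1]
x,y=[int(q) for q in proj(t,(.62,.1,.02))];e=t['color'][y-25:y+75,x-65:x+65,::-1]
x,y=[int(q) for q in proj(w,(.57,.1,.05),True)];y=max(y,100);print(x,y);f=w['color'][y-100:y+100,x-120:x+120,::-1]
R=lambda i,z:cv2.resize(i,z,interpolation=cv2.INTER_CUBIC)
a=np.hstack([R(d,(390,300)),R(e,(390,300))]);b=np.zeros((300,780,3),np.uint8)
if f.size: b[:,:360]=R(f,(360,300))
cv2.imwrite('pics/m8.png',np.vstack([a,b]))
```

```text
top R [76, 76, 76, 76, 76, 76, 76, 76, 76, 76, 76, 76, 76, 76, 76, 76, 76, 76, 76, 76, 76, 76, 75, 75, 75, 75, 75, 75, 74, 74, 74, 74, 74, 73, 73, 72, 72, 72, 72, 72, 72, 71, 71, 70, 70, 70, 69, 69, 69, 69, 68, 68, 68, 68, 68]
  R-G [-45, -45, -45, -45, -45, -45, -45, -45, -45, -45, -45, -45, -45, -45, -44, -44, -44, -44, -44, -44, -44, -45, -45, -45, -45, -45, -45, -45, -45, -45, -44, -44, -44, -44, -44, -44, -44, -44, -44, -44, -44, -43, -43, -43, -42, -42, -42, -42, -42, -42, -42, -42, -42, -41, -40]
{'clock': 19.275, 'qpos': [0.0631, 0.2931, 1.6502, -0.0001, 1.1993, 0.0551], 'qd': [-0.0009, 0.0131, 0.0112, -0.0002, 0.0011, 0.0017], 'effort': [0.0118, -48.0502, -27.2375, -0.0005, -0.0353, -0.0001], 'ee_pos': [0.5338, 0.1027, 0.2165], 'orientation': [-0.0003, 0.7043, 0.7099, -0.0004], 'ft_force': [-0.0286, 0.5703, 0.2981], 'torque': [0.0232, -0.0013, 0.0763], 'finger_force': 0.0, 'width': 0.0427}
350 186
```

View pics/m8.png

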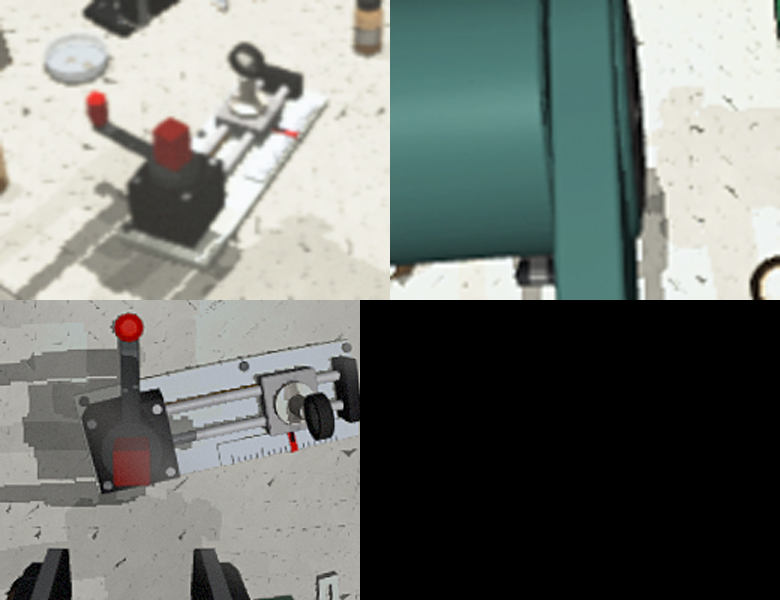

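Run:
```python
from ptr3 import *
w=get('wrist');print(w['T'][:3,3]);show('w near',w,w['color'],True,-.031,-.027);show('w far',w,w['color'],True,-.042,-.037)
a=cv2.cvtColor(w['color'],cv2.COLOR_RGB2HSV);m=((a[...,1]>130)&((a[...,0]<8)|(a[...,0]>172))&(a[...,2]>40)).astype(np.uint8)
n,l,st,ce=cv2.connectedComponentsWithStats(m)
for i in range(1,n):
  if st[i,4]>20:print(st[i],onz(w,*ce[i],.098,True),onz(w,*ce[i],.106,True))
```

```text
[0.53338597 0.18701252 0.35902509]
w near R [179, 178, 178, 178, 178, 179, 179, 179, 179, 181, 178, 172, 165, 162, 165, 165, 162, 155, 147, 149, 158, 168, 164, 152, 148, 139, 143, 157, 128, 85, 61, 66, 133, 161, 166, 154, 152, 159, 164, 166, 168, 164, 162, 163, 130, 52, 10, 14, 15, 11, 18, 32, 39, 39, 29]
  R-G [-6, -7, -7, -7, -7, -7, -6, -6, -7, -6, -7, -6, -4, -3, -5, -5, -4, -4, -4, -4, -5, -5, -4, -5, -6, -2, 22, 84, 82, 39, 11, 12, 15, 4, -3, -7, -6, -5, -4, -4, -3, -4, -4, -6, -5, -2, 0, 3, -1, -2, 0, 1, 0, 0, 0]
w far R [177, 178, 160, 137, 138, 181, 183, 170, 154, 156, 177, 180, 166, 156, 162, 180, 179, 173, 160, 149, 175, 179, 165, 142, 168, 174, 166, 164, 169, 171, 163, 165, 169, 170, 174, 177, 181, 182, 155, 137, 179, 182, 171, 154, 162, 176, 183, 167, 117, 90, 72, 56, 48, 44, 46]
  R-G [-7, -6, -3, -2, -4, -6, -7, -5, -4, -5, -6, -6, -5, -5, -6, -6, -7, -6, -6, -6, -7, -6, -5, -3, -7, -12, -7, 35, 115, 156, 150, 151, 132, 72, 15, -14, -8, -7, -6, -5, -6, -6, -6, -6, -6, -7, -7, -6, -5, -3, -4, -5, -1, 0, -1]
[307  95  20  19 287] [0.53273849 0.18436344 0.098     ] [0.53275834 0.18444463 0.106     ]
[423 174   7  14  44] [0.63266735 0.11920671 0.098     ] [0.62962453 0.12128485 0.106     ]
[306 187  22  24 266] [0.53036036 0.09944986 0.098     ] [0.53045309 0.10213351 0.106     ]
```

```bash
python3 -c "
from h import *
print(manip.finish_job())"
```

```text
the job is handed in; nothing more can be done
None
```

The job is handed in: the crank sits fully home in the housing and has been let go. It was turned clockwise until the pointer stood within about 0.5 mm of the red mark's centre, by my camera check.

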